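Hang the bolt carrier on the gauge boom and hold the boom out at the index mark

ROBOT

A 7-joint arm with a two-finger parallel gripper is mounted at the origin on the work surface. World frame = base frame: x ahead of the robot, y to its left, z up, the work surface at z = 0. Lengths are in m, angles in rad, forces in N, time in s.
With the tool pointing down it reaches from about 0.4 to 0.85 m from the base axis. Payload 10.4 kg.
Tool frame: the origin (TCP) lies midway between the tips of the shut fingers; the grasp point (between the pads) lies 19 mm behind it; z points along the fingers, x is the direction in which the jaws open and shut, and the axes are right-handed (so a half turn about z gives the same grasp; the last joint's range is limited). The gripper opens to 85 mm and grips with 20 to 120 N. Pads are 22 mm wide; open, the fingers measure 114 mm over their backs; the gripper's body (76 mm by 85 mm) begins 54 mm behind the grasp point. The pads swing forward as they close: fully open they stand 13 mm farther back than shut.
Start: joints at [1.235, 0.332, -0.065, 1.46, 0.022, 1.35, -0.088], TCP at [0.192, -0.595, 0.193] pointing down, gripper open.
Joint ranges: [-2.6, 2.6], [-0.5, 2.12], [-1.47, 1.34], [0.16, 2.42], [-1.27, 4.41], [0.06, 2.06], [-2.6, 2.6]. Speed limits (rad/s): [2.22, 2.22, 2.79, 2.79, 3.14, 3.14, 3.14].

INTERFACE

Orientations are given as a unit quaternion [x, y, z, w].
In Python, from workcell import telemetry, eyes, order gives the robot as it stands.
- The arm moves only by the tool servo_tool, never from a script. Its argument "deltas" is a list of rows, each a list of 3 entries, a list of its own where there are three numbers: the shift along the tool's x, y, z in cm, then the turn about the tool's z in rad, then the finger opening in cm, from 0 to 8.54. A call has 1 to 12 rows; each row shifts and turns the pose as measured when the row begins, along the tool's axes as they then stand; what a row does not reach is not made up. A row lasts 1/12 s, in which the tool goes at most 41.7 mm and 7.16 degrees, less where a joint would pass 70% of its speed; a pose out of reach is approached as far as the arm can. A call is refused whole if a number of a shift passes 4.17 or a number of a turn 0.125, either way. A call with a gripper value outside its range is refused whole. The fingers move at their own pace and stop on an object; "force" is the grip in N (left out, the last holds). Time passes only in rows, so rows that do not move let the fingers close. It gives the time, the measured TCP pose, the force and the opening at its end, in the units of the state.
- telemetry.get_obs(): the state, without advancing time (a new reading comes with each control period).
- eyes.camera(name): name is "side" or "top" or "wrist"; returns (picture, depth): 400x640x3 uint8, blue, green, red; 400x640 float32, m along the optical axis (not along the pixel's ray), 0 where there is no reading.
- eyes.calibration(name): a dict with "fx", "fy", "cx", "cy" (pixels), "rvec" (rotation vector, rad) and "tvec" (3), from world to camera coordinates, as OpenCV has them. Camera axes: x right, y down, z forward; pixel columns grow to the right and rows downward; lengths in m; the calibration is good to about 2 mm. A picture is of the moment at which its call begins: read the wrist's pose just before it. calibration takes no time and is no camera call; for the wrist camera it gives the pose at the moment of the call.
- order.hand_in(): hands the job in, once; it reports no verdict.
The state is a dict: "clock": time; "joint_pos": joint angles; "joint_velocities": joint speeds; "tau": joint torques, N m; "position": TCP position; "ee_rot": TCP orientation; "ft_force": force on the tool from outside, world axes, zero at the start; "torque": the same for the moment, N m; "grip_width": opening from 0.0 (shut) to 1.0 (fully open).
Only numpy, scipy, OpenCV 4.12 (cv2) and the standard library are available. Lean on these libraries where they do the work, as an engineer would, in place of code of your own. Each camera call takes 0.05 s, during which the arm holds its last target. There are 200 camera calls.

TASK

Hang the bolt carrier by its handle bar across both prongs of the twin hook on the telescoping boom and let go of it. Then push the lock button fully down to free the boom, take the boom's upright ribbed pull knob and draw the boom out until its pointer lines up with the index clip on the scale, with the carrier still hanging there quietly. Finish while holding the knob there (the boom springs back if let go), and leave the ceramic puck, the tab washer and the loose bolt where they lie.

Things in the scene. Friction and masses are not known exactly. Their poses are not given: they have to be found in the camera images.
- stand: Grey iron gauge stand, fixed; base 90 x 270 mm. Origin on the table; y = the way the boom extends, z up. The boom's centre line runs along y at x = 0, z = 190 mm. A fixed open channel, 38 mm wide with a 34 mm scale plate on its +x side (top at z = 202 mm), spans y = -160 to 90 mm; the lock housing (44 x 50 mm, top at z = 205 mm) is at y = -197 mm.
- boom: Boom: steel bar 24 x 20 mm sliding in the channel, with pull knob, pointer and twin hook. Axes as the stand; origin on its centre line, at the stand's y = 0 when home (start), stop at y = 130 mm. Locked within about 1 mm of home until the lock button is down by 5.5 mm. A return spring pulls it home with 1.6 N at home, about 7 N fully out; friction 1 N.
- lock_button (a joint): Travel of the lock button, m: 0 = up (locked, start), 0.008 = fully down (free). It moves straight down against about 3 N of friction and stays down once pushed.
- button_top (a point): Centre of the top face of the lock button, a round steel button 22 mm across standing 13 mm above the housing (5 mm when fully down).
- knob_grip (a point): Point to grip on the pull knob's axis. The knob is black, ribbed, upright on the boom: a neck 18 mm across and 12 mm high, then a round grip 28 to 31 mm across and 36 mm high. This point is 35 mm above the boom's top face, 13 mm below the knob's top.
- hook (a point): Twin hook on the boom's outer end: two parallel round prongs 8 mm thick at x = -35 and +35 mm, running along +y (the stand's +y) from a 10 mm crossbar at y = 0 to y = 98 mm, then turned up to y = 106 mm, z = 14 mm (centre lines; tops reach z = 18 mm). Origin at the middle of the crossbar's centre line.
- hook_seat (a point): The point midway between the prongs, level with their tops, 70 mm out from the crossbar: the handle bar's underside should come to rest about here, the bar lying across both prongs.
- carrier: Loose bolt carrier, 0.36 to 0.54 kg: tray 115 x 70 x 6 mm with an upright bronze bolt fixed on it (head 40 mm across, top at z = 85 mm) and a rigid bail handle: legs at x = -52 and 52 mm, straight square bar 10 x 10 x 110 mm along x, centre at z = 145 mm. Origin under its centre, z up. Window under the bar: z = 85 to 140 mm, 98 mm wide.
- carrier_bar (a point): Middle of the carrier's handle bar (centre of its section).
- pointer (a point): Tip of the boom's pointer, a 3 mm wide dark blade lying across the scale on the +x side, 55 mm behind the pull knob (towards the stand's -y); moves with the boom.
- index_clip: Index clip fixed on the scale plate's outer edge at the wanted mark: dark steel block 18 x 14 mm, small brass screw head, 3 mm wide blade pointing in -x towards the boom. Its y axis is the boom's direction, its origin has its blade's y. The pointer is on the mark when it has the same y, 55 to 105 mm of boom travel from home.
- puck: Cream ceramic surface plate puck, 70 mm across, 24 mm high, loose; leave it. Origin under its centre.
- tab_washer: Steel tab washer, 52 mm across, 5 mm thick, with one tab, loose; leave it. Origin under its centre.
- loose_bolt: Tarnished bronze bolt with a nut lying flat, 94 mm long, head 36 mm across, loose; leave it. Origin under its middle.
Things that resemble listed ones, but are neither listed nor needed, are in the scene too. Of the things like the carrier, leave any that is black; of the rest the larger one is meant.

How it is judged:
On the way, in this order (a step that is already met when the one before it is completed fails the run):
1. the carrier hangs by its bar across both prongs, let go, the boom still home (x of carrier_bar in the frame of hook between -0.02 and 0.02 m and y of carrier_bar in the frame of hook between 0.008 and 0.1 m and z of carrier_bar in the frame of hook between 0.003 and 0.022 m and contact force between carrier and boom above 1 N and contact force between the fingers and carrier below 0.2 N and height (world z) of carrier above 0.03 m and y of boom in the frame of stand below 0.005 m), for 0.3 s.
2. the lock button is pushed down, the carrier still hanging and the boom still home (x of carrier_bar in the frame of hook between -0.02 and 0.02 m and y of carrier_bar in the frame of hook between 0.008 and 0.1 m and z of carrier_bar in the frame of hook between 0.003 and 0.022 m and contact force between carrier and boom above 1 N and contact force between the fingers and carrier below 0.2 N and height (world z) of carrier above 0.03 m and value of joint lock_button above 0.006 m and y of boom in the frame of stand below 0.01 m), for 0.1 s.
At the end, for the whole second after the job is handed in: Fingers hold the knob (over 2 N), boom still, pointer within 5 mm of the index clip along the boom, lock button down; the carrier hangs by its bar across both prongs, over 30 mm above the table, within 20 degrees of upright, nearly still, not touched by the fingers (x of carrier_bar in the frame of hook between -0.02 and 0.02 m and y of carrier_bar in the frame of hook between 0.008 and 0.1 m and z of carrier_bar in the frame of hook between 0.003 and 0.022 m and contact force between carrier and boom above 1 N and contact force between the fingers and carrier below 0.2 N and height (world z) of carrier above 0.03 m and y of pointer in the frame of index_clip between -0.005 and 0.005 m and value of joint lock_button above 0.0055 m and linear speed of boom below 0.01 m/s and contact force between the fingers and boom above 2 N and distance between the grasp point and knob_grip below 0.05 m and linear speed of carrier below 0.12 m/s and angle between carrier's own z axis and vertical below 0.35 rad); the arm keeps its last pose, push and grip.
It fails at once if the puck moved more than 30 mm (distance of puck from where it was at the start of the episode above 0.03 m).
It fails at once if the tab washer moved more than 30 mm (distance of tab_washer from where it was at the start of the episode above 0.03 m).
It fails at once if the loose bolt moved more than 30 mm (distance of loose_bolt from where it was at the start of the episode above 0.03 m).
It also fails if it takes over 62 s, if anything falls off the work surface, if the arm or the gripper's body presses on something with over 40 N, if the wrist force passes 120 N, or if a joint passes its speed limit or range.

## Working session

There is one attempt and no reset: what is moved stays moved. The work goes in short steps, Python scripts to look and compute and a tool call to move; the robot and the scene stay as the last step left them, time stands still between calls to the robot, and variables do not carry over. Pictures are saved under pics/ and viewed, about 8 in all and at most 12, crops included, and the job is handed in when it is done.

Besides the shell and the picture viewer there is one more tool, called after "Emit:" as a command line: name --argument value ..., lists and objects as JSON in quotes. servo_tool: Moves the arm, as the interface text tells. Its arguments: {"type":"object","properties":{"deltas":{"type":"array"},"force":{"type":"number"}},"required":["deltas"]}

```bash
mkdir -p pics; ls; cat > h.py <<'E'
import numpy as np, cv2
from scipy.spatial.transform import Rotation as R
from workcell import telemetry, eyes, order
def cam(n):
    c=eyes.calibration(n); p,d=eyes.camera(n)
    K=np.array([[c['fx'],0,c['cx']],[0,c['fy'],c['cy']],[0,0,1]])
    Rm=cv2.Rodrigues(np.array(c['rvec'],float))[0]; t=np.array(c['tvec'],float).ravel()
    return p,d,K,Rm,t
def cloud(d,K,Rm,t):
    v,u=np.mgrid[:d.shape[0],:d.shape[1]]
    P=np.stack([(u-K[0,2])/K[0,0]*d,(v-K[1,2])/K[1,1]*d,d],-1)
    W=(P-t)@Rm; W[d<=0]=np.nan
    return W
def proj(X,K,Rm,t):
    q=(np.atleast_2d(X)@Rm.T+t)@K.T; return q[:,:2]/q[:,2:]
E
python3 - <<'E'
from h import *
o=telemetry.get_obs(); print({k:np.round(v,3) for k,v in o.items()})
for n in ['top','side']:
    p,d,K,Rm,t=cam(n); cv2.imwrite(f'pics/{n}0.png',p); np.savez(f'{n}0.npz',p=p,d=d,K=K,Rm=Rm,t=t)
    print(n,K[0,0],-Rm.T@t, Rm[2], (d>0).mean())
E
```

```text
pics
{'clock': np.float64(0.0), 'joint_pos': array([ 1.235,  0.333, -0.065,  1.461,  0.022,  1.35 , -0.088]), 'joint_velocities': array([-0.001,  0.002,  0.001, -0.   , -0.002,  0.001,  0.   ]), 'tau': array([-0.0000e+00, -6.2546e+01,  4.9000e-02, -3.9160e+01,  1.6000e-02,
        1.0000e-02,  0.0000e+00]), 'position': array([ 0.192, -0.594,  0.192]), 'ee_rot': array([ 0.809, -0.588, -0.001, -0.   ]), 'ft_force': array([-0.579,  0.3  ,  0.282]), 'torque': array([-0.001, -0.012,  0.044]), 'grip_width': np.float64(0.998)}
top 365.8452189250991 [0.35790971 0.04500033 1.13000805] [ 0.1526759   0.01736751 -0.9881237 ] 0.99583984375
side 406.5811675696944 [ 0.49559572 -0.6357193   0.8111637 ] [ 0.02037215  0.73045285 -0.68265922] 0.9959765625
```

View pics/top0.png

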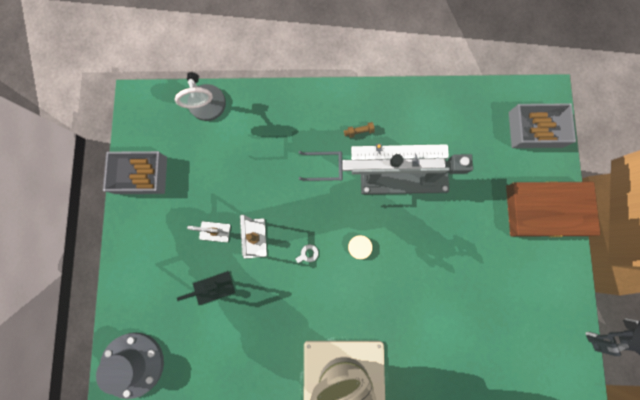

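View pics/side0.png

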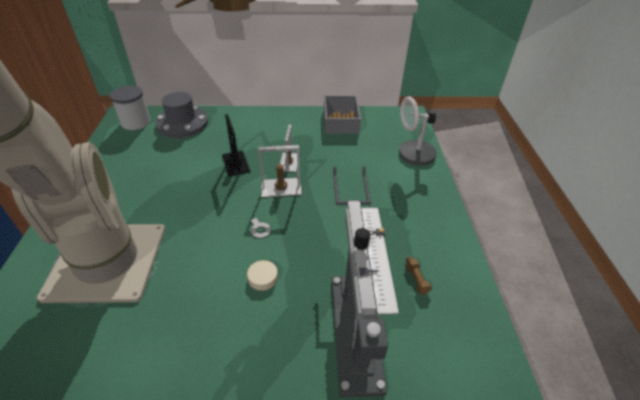

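Top view: the robot base is at the bottom (345,390), the stand at (405,165), the hook prongs at (300-345,152/179), the knob at (397,160) and the button at (465,161). There are three things like the carrier: black at (213,288), which is excluded, a small white one at (213,232) and a larger white one at (254,238). The larger white one fits. I'll measure it and confirm it in a crop.

```bash
python3 - <<'E'
from h import *
ims=[]
for n,(a,b,c,e) in {'top':(190,200,120,75),'side':(215,120,110,90)}.items():
    z=np.load(n+'0.npz'); p=z['p']; W=cloud(z['d'],z['K'],z['Rm'],z['t'])
    ims.append(cv2.resize(p[b:b+e,a:a+c],(390,300),interpolation=cv2.INTER_CUBIC))
    if n=='top':
        ims.append(cv2.resize(p[140:205,295:480],(780,280),interpolation=cv2.INTER_CUBIC))
    sat=cv2.cvtColor(p,cv2.COLOR_BGR2HSV)[...,1]
    def st(nm,m):
        q=W[m]; 
        if len(q)<4: print(n,nm,len(q)); return
        rc=cv2.minAreaRect((q[:,:2]*1000).astype(np.float32))
        print(n,nm,len(q),'med',np.round(np.median(q,0),4),'lo',np.round(q.min(0),3),'hi',np.round(q.max(0),3),'rect',np.round(rc[0],1),np.round(rc[1],1),round(rc[2],1))
    X,Y,Z=W[...,0],W[...,1],W[...,2]
    V,U=np.mgrid[:400,:640]
    if n=='top': box=lambda u0,u1,v0,v1:(U>=u0)&(U<=u1)&(V>=v0)&(V<=v1)
    if n=='top':
        st('bigbar',box(236,270,210,262)&(Z>.135)&(Z<.165)); st('bigtray',box(236,270,210,262)&(Z>.003)&(Z<.02)&(sat<60))
        st('smallbar',box(185,232,220,243)&(Z>.08)&(Z<.2)); 
        st('prongs',box(295,350,145,185)&(Z>.16)); 
        st('knobtop',box(380,415,145,172)&(Z>.235)); st('btn',box(450,480,150,175)&(Z>.211))
        st('boomhi',box(340,480,140,200)&(Z>.185)&(Z<.207))
        st('puck',box(340,380,230,262)&(Z>.015)); st('washer',box(293,322,242,266)&(sat<70)&(Z<.02)); st('bolt',box(340,380,120,138)&(Z>.01))
    else:
        carx=(X>.25)&(X<.5)&(Y>.1)&(Y<.35)
        st('bigbar',carx&(Z>.135)&(Z<.165)&(U>255)); st('prongs',(U>330)&(U<375)&(V>160)&(V<206)&(Z>.16))
        st('knobtop',(U>345)&(U<378)&(V>222)&(V<250)&(Z>.235)); st('btn',(U>355)&(U<395)&(V>310)&(V<350)&(Z>.211))
i=np.vstack([np.hstack([ims[0],ims[2]]),ims[1]]); cv2.imwrite('pics/crop0.png',i); print(i.shape)
E
```

```text
top bigbar 179 med [0.4179 0.2687 0.1484] lo [0.365 0.261 0.135] hi [0.472 0.278 0.154] rect [418.5 269.7] [108.   10.7] 5.1
top bigtray 512 med [0.4219 0.2591 0.0056] lo [0.36  0.231 0.003] hi [0.479 0.309 0.02 ] rect [418.4 271.3] [116.7  74.3] 4.7
top smallbar 96 med [0.4399 0.3889 0.1144] lo [0.432 0.35  0.087] hi [0.446 0.437 0.118] rect [439.8 393.2] [86.4  7.7] 83.8
top prongs 443 med [0.5961 0.0227 0.1931] lo [ 0.559 -0.018  0.178] hi [0.637 0.117 0.208] rect [598.3  49.6] [ 77.7 134.2] 1.2
top knobtop 125 med [ 0.5993 -0.1302  0.2465] lo [ 0.585 -0.146  0.235] hi [ 0.615 -0.116  0.251] rect [ 600.8 -131. ] [29.  30.4] 78.6
top btn 58 med [ 0.6026 -0.3066  0.2165] lo [ 0.593 -0.319  0.212] hi [ 0.612 -0.297  0.221] rect [ 602.2 -307.5] [20.2 19. ] 67.0
top boomhi 2797 med [ 0.6109 -0.1592  0.2005] lo [ 0.56  -0.333  0.185] hi [0.654 0.01  0.207] rect [ 614. -160.] [ 87.3 345. ] 3.4
top puck 428 med [ 0.3915 -0.0545  0.0234] lo [ 0.356 -0.088  0.015] hi [ 0.425 -0.021  0.029] rect [390.3 -54.6] [68.5 66.4] 0.0
top washer 287 med [0.3655 0.1055 0.0025] lo [ 0.341  0.072 -0.007] hi [0.399 0.143 0.01 ] rect [371.2 107.7] [55.3 72.6] 4.6
top bolt 238 med [ 0.7559 -0.0585  0.0235] lo [ 0.736 -0.106  0.01 ] hi [ 0.783 -0.011  0.036] rect [758.2 -57.5] [36.3 94.1] 12.2
side bigbar 201 med [0.4169 0.2681 0.1468] lo [0.365 0.257 0.135] hi [0.472 0.28  0.152] rect [417.8 270.7] [107.8  16.1] 5.5
side prongs 393 med [0.5954 0.033  0.1931] lo [ 0.557 -0.01   0.187] hi [0.637 0.118 0.208] rect [596.6  53.6] [ 77.7 127.8] 1.4
side knobtop 207 med [ 0.5984 -0.1362  0.2463] lo [ 0.585 -0.148  0.235] hi [ 0.613 -0.119  0.249] rect [ 599.  -133.6] [28.7 28.8] 0.5
side btn 153 med [ 0.6008 -0.3093  0.2171] lo [ 0.59  -0.319  0.211] hi [ 0.611 -0.299  0.22 ] rect [ 601.  -308.6] [20.1 20.9] 83.7
(580, 780, 3)
```

View pics/crop0.png

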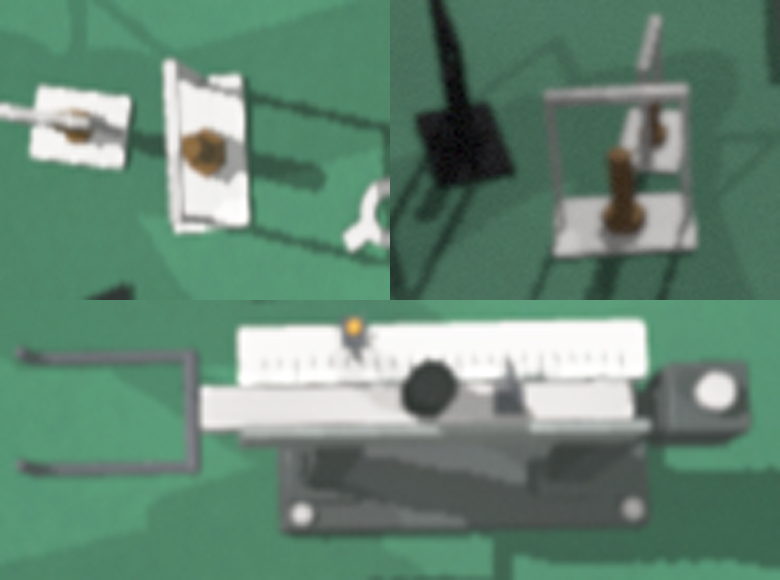

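The crop confirms it: the larger white carrier has its bar centre at about (0.418, 0.270, 0.145), turned 5°. The smaller white one has a bar of only about 86 mm at z 0.115. Hook centre is x≈0.598, tips at y≈0.117, z≈0.19. I'll move over now.

Emit:
servo_tool --deltas '[[[0, 0, -3.3], 0.075, 8.5], [[0, 0, -3.3], 0.075, 8.5], [[0, 0, -3.3], 0.075, 8.5], [[-2.5, -2.6, 0], 0, 8.5], [[-2.5, -2.6, 0], 0, 8.5], [[-2.5, -2.6, 0], 0, 8.5], [[-2.5, -2.6, 0], 0, 8.5], [[-2.5, -2.6, 0], 0, 8.5], [[-2.5, -2.6, 0], 0, 8.5], [[-2.5, -2.6, 0], 0, 8.5], [[-2.5, -2.6, 0], 0, 8.5], [[-2.5, -2.6, 0], 0, 8.5]]' --force 40

```text
clock: 1.1
position: [0.4084, -0.3475, 0.2905]
ee_rot: [0.728, -0.686, -0.006, 0.0]
ft_force: [0.2, -0.3, -0.5]
grip_width: 0.997
```

```bash
cat >> h.py <<'E'
def go(goal, yaw=None):
    o=telemetry.get_obs(); Rt=R.from_quat(o['ee_rot']); x=Rt.apply([1,0,0]); a=np.degrees(np.arctan2(x[1],x[0]))
    print('t',round(float(o['clock']),2),'pos',np.round(o['position'],4),'xyaw',round(a,2),'F',np.round(o['ft_force'],1),'w',round(float(o['grip_width']),3),'tilt z',np.round(Rt.apply([0,0,1]),3))
    if goal is not None: print('cm in tool',np.round(Rt.inv().apply(np.array(goal)-o['position'])*100,2))
    if yaw is not None: print('turn',round(np.radians(a-yaw),3))
E
python3 -c "
from h import *
go([.418,.27,.25],-84.9)"
```

```text
t 1.1 pos [ 0.4084 -0.3475  0.2905] xyaw -86.64 F [ 0.2 -0.3 -0.5] w 0.997 tilt z [-0.008  0.008 -1.   ]
cm in tool [-61.56  -4.62   4.51]
turn -0.03
```

Emit:
servo_tool --deltas '[[[-3.5, -0.3, 0], -0.03, 8.5], [[-3.5, -0.3, 0], 0, 8.5], [[-3.5, -0.3, 0], 0, 8.5], [[-3.5, -0.3, 0], 0, 8.5], [[-3.5, -0.3, 0], 0, 8.5], [[-3.5, -0.3, 0], 0, 8.5], [[-3.5, -0.3, 0], 0, 8.5], [[-3.5, -0.3, 0], 0, 8.5], [[-3.5, -0.3, 0], 0, 8.5], [[-3.5, -0.3, 0], 0, 8.5], [[-3.5, -0.3, 0], 0, 8.5], [[-3.5, -0.3, 0], 0, 8.5]]'

```text
clock: 2.1
position: [0.4044, 0.0962, 0.2896]
ee_rot: [0.74, -0.673, -0.008, 0.002]
ft_force: [1.4, 0.7, -0.2]
grip_width: 0.997
```

```bash
python3 -c "
from h import *
go([.418,.27,.25],-84.9)"
```

```text
t 2.1 pos [0.4044 0.0962 0.2896] xyaw -84.59 F [ 1.4  0.7 -0.2] w 0.997 tilt z [-0.014  0.008 -1.   ]
cm in tool [-17.13  -3.05   4.09]
turn 0.005
```

Emit:
servo_tool --deltas '[[[-3.3, -0.6, 0], 0, 8.5], [[-3.3, -0.6, 0], 0, 8.5], [[-3.3, -0.6, 0], 0, 8.5], [[-3.3, -0.6, 0], 0, 8.5], [[-2.6, -0.4, 0.5], 0, 8.5], [[-0.7, -0.2, 2], 0, 8.5], [[0, 0, 1], 0, 8.5], [[0, 0, 0], 0, 8.5]]'

```text
clock: 2.77
position: [0.4132, 0.2801, 0.2549]
ee_rot: [0.743, -0.669, -0.008, -0.0]
ft_force: [0.7, -0.6, -0.1]
grip_width: 0.994
```

```bash
cat > bar.py <<'E'
from h import *
go([.418,.27,.126],-84.9)
p,d,K,Rm,t=cam('wrist'); W=cloud(d,K,Rm,t); cv2.imwrite('pics/w1.png',p)
m=(W[...,2]>.138)&(W[...,2]<.16)&(abs(W[...,0]-.418)<.07)&(abs(W[...,1]-.27)<.03)
q=W[m]; print(len(q),np.median(q,0),cv2.minAreaRect((q[:,:2]*1000).astype(np.float32)))
E
python3 bar.py
```

```text
t 2.77 pos [0.4132 0.2801 0.2549] xyaw -84.03 F [ 0.7 -0.6 -0.1] w 0.994 tilt z [-0.012  0.011 -1.   ]
cm in tool [ 1.21 -0.51 12.87]
turn 0.015
1550 [0.42550059 0.27488368 0.14980728] ((420.15185546875, 274.48260498046875), (109.48922729492188, 10.041873931884766), 4.727271556854248)
```

Emit:
servo_tool --deltas '[[[0.8, -0.5, 2], 0.012, 8.5], [[0, 0, 2.5], 0, 8.5], [[0, 0, 2.5], 0, 8.5], [[0, 0, 2.5], 0, 8.5], [[0, 0, 2], 0, 8.5], [[0, 0, 1], 0, 8.5], [[0, 0, 0], 0, 8.5]]'

```text
clock: 3.4
position: [0.4243, 0.2638, 0.1313]
ee_rot: [0.734, -0.68, -0.003, -0.002]
ft_force: [-0.9, -0.3, 0.2]
grip_width: 0.998
```

```bash
python3 -c "
from h import *
go([.419,.2725,.126],-84.9)"
```

```text
t 3.4 pos [0.4243 0.2638 0.1313] xyaw -85.62 F [-0.9 -0.3  0.2] w 0.998 tilt z [-0.003  0.007 -1.   ]
cm in tool [-0.9   0.46  0.54]
turn -0.013
```

Emit:
servo_tool --deltas '[[[-0.8, 0.4, 0.5], -0.01, 8.5], [[0, 0, 0], 0, 8.5], [[0, 0, 0], 0, 0], [[0, 0, 0], 0, 0], [[0, 0, 0], 0, 0], [[0, 0, 0], 0, 0], [[0, 0, 0], 0, 0], [[0, 0, 0], 0, 0], [[0, 0, 0], 0, 0], [[0, 0, 0], 0, 0], [[0, 0, 0], 0, 0], [[0, 0, 0], 0, 0]]' --force 60

```text
clock: 4.4
position: [0.4228, 0.2725, 0.1322]
ee_rot: [0.736, -0.677, -0.001, -0.005]
ft_force: [-0.7, 0.1, 0.2]
grip_width: -0.001
```

```bash
python3 -c "
from h import *
go([.59,.215,.209],-89)"
```

```text
t 4.4 pos [0.4228 0.2725 0.1322] xyaw -85.15 F [-0.7  0.1  0.2] w -0.001 tilt z [ 0.005  0.008 -1.   ]
cm in tool [  7.08 -16.22  -7.64]
turn 0.067
```

```bash
python3 - <<'E'
from h import *
o=[]
for n,(a,b,c,e) in {'side':(190,100,160,120),'wrist':(0,0,640,400)}.items():
    p,d,K,Rm,t=cam(n); W=cloud(d,K,Rm,t)
    o.append(cv2.resize(p[b:b+e,a:a+c],(390,292),interpolation=cv2.INTER_CUBIC))
    m=(W[...,2]>.135)&(W[...,2]<.16)&(abs(W[...,0]-.418)<.07)&(abs(W[...,1]-.27)<.05)
    q=W[m]; print(n,len(q),np.median(q,0),cv2.minAreaRect((q[:,:2]*1000).astype(np.float32)))
cv2.imwrite('pics/c1.png',np.hstack(o))
E
```

```text
side 197 [0.41671504 0.26810164 0.14676556] ((417.918701171875, 270.0002746582031), (107.63658905029297, 14.915364265441895), 5.354715347290039)
wrist 2136 [0.45162692 0.27687076 0.14989007] ((448.7113952636719, 276.6820068359375), (52.13656234741211, 9.937286376953125), 4.746518135070801)
```

View pics/c1.png

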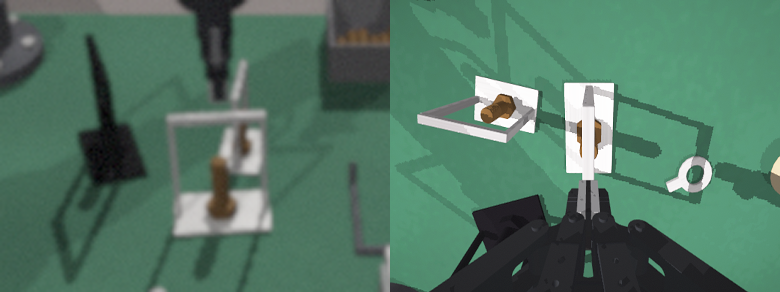

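```bash
python3 - <<'E'
from h import *
go(None)
for n in ['side','top']:
    p,d,K,Rm,t=cam(n); W=cloud(d,K,Rm,t)
    m=(W[...,2]>.12)&(abs(W[...,0]-.42)<.05)&(abs(W[...,1]-.27)<.06)&(p.max(-1)<90)
    q=W[m]; q=q[np.argsort(q[:,2])]; print(n,len(q)); print(np.round(q[:12],3)); print('proj tcp',proj(telemetry.get_obs()['position'],K,Rm,t))
    for lo in (.16,.2,.24): 
        s=q[(q[:,2]>lo)&(q[:,2]<lo+.04)]; print(lo,len(s), np.round(s.mean(0),3) if len(s) else '')
    v,u=np.where(m); print('px low', u[v>v.max()-3].mean() if len(v) else 0, v.max() if len(v) else 0)
p,d,K,Rm,t=cam('wrist'); print('wrist proj tcp',proj(telemetry.get_obs()['position'],K,Rm,t)); W=cloud(d,K,Rm,t)
m=(p.max(-1)<110)&(W[...,2]>.12); v,u=np.where(m&(abs(W[...,0]-.42)<.03)&(abs(W[...,1]-.27)<.03)); q=W[v,u]; i=np.argsort(q[:,2])[:200]; print(len(q),np.median(q[i],0), u[i].mean(),v[i].mean())
E
```

```text
t 4.5 pos [0.4227 0.2725 0.1322] xyaw -85.15 F [ 0.2  0.1 -0.3] w 0.002 tilt z [ 0.005  0.008 -1.   ]
side 1857
[[0.416 0.263 0.175]
 [0.429 0.26  0.176]
 [0.421 0.26  0.177]
 [0.424 0.26  0.177]
 [0.427 0.259 0.178]
 [0.429 0.263 0.178]
 [0.419 0.257 0.179]
 [0.422 0.259 0.181]
 [0.419 0.259 0.181]
 [0.424 0.263 0.181]
 [0.424 0.259 0.181]
 [0.427 0.258 0.181]]
proj tcp [[280.4916438  151.59290049]]
0.16 48 [0.424 0.259 0.189]
0.2 48 [0.423 0.241 0.223]
0.24 227 [0.424 0.238 0.263]
px low 279.5 141
top 144
[[0.415 0.226 0.234]
 [0.415 0.228 0.238]
 [0.422 0.235 0.24 ]
 [0.434 0.234 0.243]
 [0.419 0.231 0.246]
 [0.422 0.231 0.247]
 [0.417 0.231 0.247]
 [0.433 0.225 0.252]
 [0.421 0.227 0.255]
 [0.416 0.224 0.255]
 [0.433 0.227 0.256]
 [0.419 0.224 0.256]]
proj tcp [[243.50666204 233.62325677]]
0.16 0 
0.2 2 [0.415 0.227 0.236]
0.24 57 [0.425 0.222 0.262]
px low 253.1764705882353 234
wrist proj tcp [[328.48333837 232.17599251]]
21826 [0.43149751 0.27473859 0.17990789] 326.125 257.585
```

```bash
python3 - <<'E'
from h import *
p,d,K,Rm,t=cam('wrist'); s,_,_,_,_=cam('side')
a=cv2.resize(p[180:360,230:430],(440,396),interpolation=cv2.INTER_CUBIC)
b=cv2.resize(s[90:200,240:340],(360,396),interpolation=cv2.INTER_CUBIC)
cv2.imwrite('pics/c2.png',np.clip(np.hstack([a,b])*1.6,0,255).astype(np.uint8))
W=cloud(d,K,Rm,t)
for v in (225,235,245,255,265,275,285): print(v,np.round(W[v,290:362:6,2],3))
E
```

```text
225 [0.005 0.007 0.006 0.007 0.006 0.15  0.15  0.15  0.006 0.005 0.007 0.006]
235 [0.006 0.005 0.004 0.005 0.006 0.149 0.151 0.15  0.006 0.006 0.006 0.005]
245 [-0.001 -0.001  0.    -0.001 -0.001  0.15   0.15   0.151 -0.001  0.
 -0.    -0.   ]
255 [-0.002 -0.001 -0.001 -0.     0.184  0.184  0.183  0.183  0.182 -0.001
 -0.    -0.   ]
265 [0.    0.185 0.185 0.191 0.19  0.191 0.19  0.192 0.192 0.184 0.185 0.184]
275 [0.192 0.192 0.192 0.199 0.199 0.198 0.198 0.198 0.199 0.191 0.191 0.191]
285 [0.199 0.199 0.198 0.205 0.206 0.207 0.206 0.205 0.204 0.2   0.198 0.199]
```

View pics/c2.png

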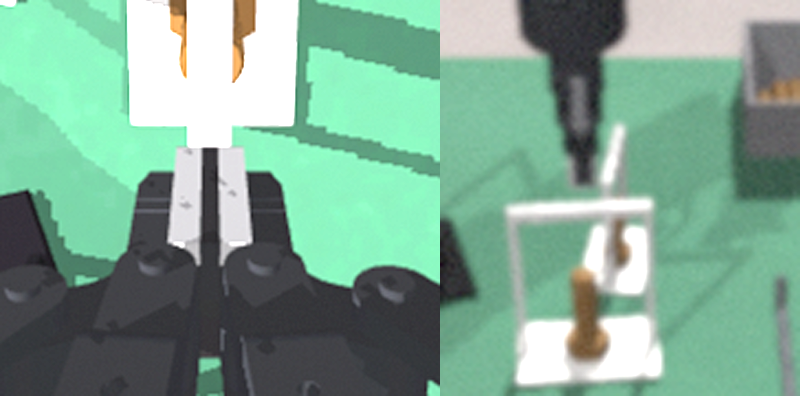

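```bash
python3 - <<'E'
from h import *
o=telemetry.get_obs(); P=o['position']
p,d,K,Rm,t=cam('side')
for dz in (0,.03,.035,.04,.045,.05): print(dz,proj(P+[0,0,dz],K,Rm,t))
p,d,K,Rm,t=cam('wrist'); c=-Rm.T@t; print('wristcam in tool', R.from_quat(o['ee_rot']).inv().apply(c-P), proj(P+[0,0,.04],K,Rm,t), proj(P,K,Rm,t))
z=np.load('top0.npz'); W=cloud(z['d'],z['K'],z['Rm'],z['t']); q=W[(W[...,2]>.1)&(np.hypot(W[...,0]-.19,W[...,1]+.594)<.09)]; print('start low',np.round(q[np.argsort(q[:,2])[:8]],3))
E
```

```text
0 [[280.48218781 151.58203874]]
0.03 [[279.96948899 142.68706145]]
0.035 [[279.88218571 141.17240872]]
0.04 [[279.7943397  139.64833995]]
0.045 [[279.70594588 138.11476706]]
0.05 [[279.61699912 136.57160088]]
wristcam in tool [-0.00204811 -0.08112741 -0.18099035] [[328.63774735 268.25397922]] [[328.45987685 232.24999152]]
start low [[ 0.207 -0.639  0.242]
 [ 0.212 -0.636  0.243]
 [ 0.205 -0.639  0.243]
 [ 0.217 -0.635  0.245]
 [ 0.183 -0.547  0.245]
 [ 0.199 -0.639  0.245]
 [ 0.21  -0.636  0.245]
 [ 0.186 -0.549  0.245]]
```

The fingers closed on nothing. In both the side and wrist views the tips sit about 35-40 mm higher than the reported TCP, and the start picture agrees. I'll treat this as a z offset and regrasp lower.

Emit:
servo_tool --deltas '[[[0, 0, 0], 0, 6], [[0, 0, 0], 0, 6], [[0, 0, 0], 0, 6], [[0, 0, 0], 0, 6], [[0, 0, 0], 0, 6], [[0, 0, 1], 0, 6], [[0, 0, 1.5], 0, 6], [[0, 0, 1.5], 0, 6], [[0, 0, 0.7], 0, 6], [[0, 0, 0], 0, 6]]'

```text
clock: 5.68
position: [0.4234, 0.2729, 0.0818]
ee_rot: [0.736, -0.677, -0.001, -0.005]
ft_force: [-0.3, 0.1, -0.0]
grip_width: 0.703
```

```bash
python3 -c "
from h import *
go([.421,.2715,.088],-84.9)"
```

```text
t 5.68 pos [0.4234 0.2729 0.0818] xyaw -85.17 F [-0.3  0.1 -0. ] w 0.703 tilt z [ 0.006  0.009 -1.   ]
cm in tool [ 0.12  0.24 -0.62]
turn -0.005
```

Emit:
servo_tool --deltas '[[[0.1, 0.2, -0.4], 0, 6], [[0, 0, 0], 0, 0], [[0, 0, 0], 0, 0], [[0, 0, 0], 0, 0], [[0, 0, 0], 0, 0], [[0, 0, 0], 0, 0], [[0, 0, 0], 0, 0], [[0, 0, 0], 0, 0], [[0, 0, 0], 0, 0]]' --force 60

```text
clock: 6.43
position: [0.4218, 0.2722, 0.0878]
ee_rot: [0.736, -0.677, -0.0, -0.006]
ft_force: [0.8, 1.7, -1.6]
grip_width: 0.1
```

Gripped: the opening is about 9 mm, which fits the 10 mm bar. Lifting now.

Emit:
servo_tool --deltas '[[[0, 0, -0.5], 0, 0], [[0, 0, -1], 0, 0], [[0, 0, -1.2], 0, 0], [[0, 0, -1.2], 0, 0], [[0, 0, -1.2], 0, 0], [[0, 0, -1.2], 0, 0], [[0, 0, -1], 0, 0], [[0, 0, -0.8], 0, 0], [[0, 0, -0.3], 0, 0], [[0, 0, 0], 0, 0], [[0, 0, 0], 0, 0]]'

```text
clock: 7.35
position: [0.42, 0.271, 0.182]
ee_rot: [0.737, -0.676, 0.0, -0.006]
ft_force: [-0.3, -0.8, -4.6]
grip_width: 0.099
```

```bash
cat > look.py <<'E'
from h import *
import sys
go(None); P=telemetry.get_obs()['position']
for n in ['side','top']:
    p,d,K,Rm,t=cam(n); W=cloud(d,K,Rm,t); Z=W[...,2]-P[2]
    near=(np.hypot(W[...,0]-P[0],W[...,1]-P[1])<.11)
    m=near&(Z>.03)&(Z<.075)&(p.min(-1)>105); q=W[m]
    if len(q)>5: print(n,'bar',len(q),'topz',np.round(np.percentile(q[:,2],95),4),cv2.minAreaRect((q[:,:2]*1000).astype(np.float32)),'wrt tcp',np.median(q,0)-P)
    v,u=np.where(near&(p.min(-1)>105)&(Z<.075)); print('white px',u.min(),u.max(),v.min(),v.max())
    if n=='side': cv2.imwrite('pics/%s.png'%sys.argv[1],cv2.resize(p[60:220,200:440],(720,480)))
E
python3 look.py lift; python3 -c "
from h import *
go([.592,.22,.171],-89)"
```

```text
t 7.35 pos [0.42  0.271 0.182] xyaw -85.09 F [-0.3 -0.8 -4.6] w 0.099 tilt z [ 0.008  0.008 -1.   ]
side bar 141 topz 0.2448 ((416.98712158203125, 265.67620849609375), (109.08562469482422, 15.780712127685547), 6.322015762329102) wrt tcp [-0.02603766 -0.0066075   0.06001366]
white px 255 300 116 172
top bar 29 topz 0.245 ((465.0027770996094, 272.1419677734375), (13.309450149536133, 10.706072807312012), 5.889519214630127) wrt tcp [ 0.04754129 -0.0013739   0.05967222]
white px 231 262 210 257
t 7.45 pos [0.4197 0.2709 0.1815] xyaw -85.08 F [-0.4  0.1 -5.6] w 0.103 tilt z [ 0.007  0.008 -1.   ]
cm in tool [  6.56 -16.72   1.14]
turn 0.068
```

View pics/lift.png

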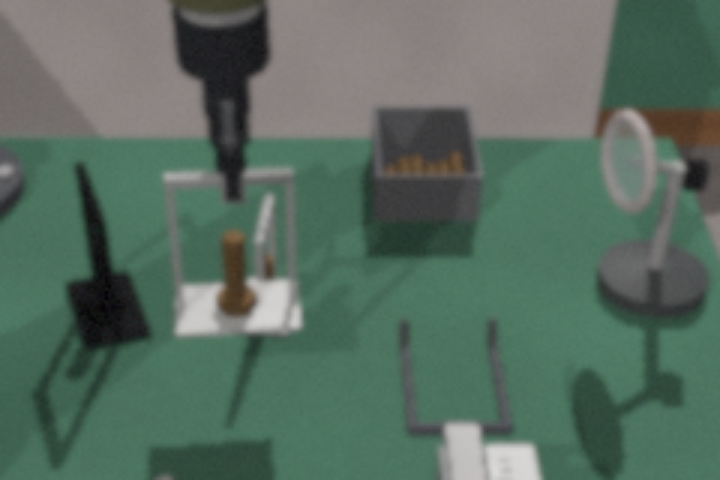

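The carrier is lifted. Its bar centre is at TCP + (-0.003, 0, +0.057). Next I'll go to the point off the prong tips.

Emit:
servo_tool --deltas '[[[0.3, -0.8, 0], 0.01, 0], [[0.6, -1.7, 0.1], 0.01, 0], [[0.6, -1.8, 0.1], 0.01, 0], [[0.6, -1.8, 0.1], 0.01, 0], [[0.6, -1.8, 0.1], 0.01, 0], [[0.6, -1.8, 0.1], 0.01, 0], [[0.6, -1.8, 0.1], 0.01, 0], [[0.6, -1.8, 0.1], 0, 0], [[0.6, -1.8, 0.1], 0, 0], [[0.4, -1, 0.1], 0, 0], [[0.2, -0.5, 0], 0, 0], [[0, 0, 0], 0, 0]]'

```text
clock: 8.45
position: [0.5985, 0.2112, 0.1603]
ee_rot: [0.708, -0.706, -0.002, 0.002]
ft_force: [-0.5, -0.2, -4.4]
grip_width: 0.104
```

```bash
python3 look.py p1; python3 -c "
from h import *
go([.6005,.21,.172],-89)"
```

```text
t 8.45 pos [0.5985 0.2112 0.1603] xyaw -89.86 F [-0.5 -0.2 -4.4] w 0.104 tilt z [-0.005 -0.    -1.   ]
side bar 153 topz 0.2232 ((603.866455078125, 173.03414916992188), (106.35797119140625, 108.56475067138672), 13.544989585876465) wrt tcp [-0.01651684 -0.00442367  0.06019361]
white px 321 379 137 213
white px 240 299 152 215
t 8.55 pos [0.597  0.2124 0.1608] xyaw -89.75 F [ 0.4  0.5 -4.9] w 0.101 tilt z [-0.006 -0.    -1.   ]
cm in tool [ 0.24 -0.35 -1.13]
turn -0.013
```

Emit:
servo_tool --deltas '[[[0.1, -0.3, -0.9], -0.013, 0], [[0, 0, -0.2], 0, 0], [[0, 0, 0], 0, 0], [[0, 0, 0], 0, 0]]'

```text
clock: 8.88
position: [0.598, 0.2139, 0.1746]
ee_rot: [0.715, -0.699, -0.002, 0.001]
ft_force: [-0.3, -0.6, -4.7]
grip_width: 0.104
```

```bash
cat > rel.py <<'E'
from h import *
go([.6005,.085,.172],-89); P=telemetry.get_obs()['position']
for n in ['side','top']:
    p,d,K,Rm,t=cam(n); W=cloud(d,K,Rm,t); X,Y,Z=np.moveaxis(W,-1,0)
    m=(abs(X-P[0])<.08)&(abs(Y-P[1])<.02)&(abs(Z-P[2]-.06)<.012)&(p.min(-1)>95)
    q=W[m]
    if len(q)>5: print(n,'bar x',np.percentile(q[:,0],[1,99]),q[:,0].min()/2+q[:,0].max()/2,'y',np.median(q[:,1]),'slope',np.polyfit(q[:,0],q[:,1],1)[0],'ztop',np.percentile(q[:,2],50))
    for lo,hi in ((.54,.58),(.615,.65)):
        m=(X>lo)&(X<hi)&(Y>.02)&(Y<.1)&(Z>.17)&(Z<.215); q=W[m]
        if len(q)>5: print('  prong',len(q),'x',np.round(np.percentile(q[:,0],[5,50,95]),4),'z',np.round(np.percentile(q[:,2],[50,95]),4),'slope',np.round(np.polyfit(q[:,1],q[:,0],1)[0],4))
        m=(X>lo)&(X<hi)&(Y>.1)&(Y<.14)&(Z>.18)&(Z<.22); q=W[m]; print('  tip y,z max',q[:,1].max(),q[:,2].max())
    m=(abs(X-.5975)<.03)&(abs(X-.5975)>.016)&(Y>-.02)&(Y<.03)&(Z>.17); q=W[m]; print('  crossbar y',np.percentile(q[:,1],[5,50,95]))
E
python3 rel.py
```

```text
t 8.88 pos [0.598  0.2139 0.1746] xyaw -88.68 F [-0.3 -0.6 -4.7] w 0.104 tilt z [-0.004  0.    -1.   ]
cm in tool [12.89  0.04  0.26]
turn 0.006
side bar x [0.54089133 0.64884769] 0.5951261787300703 y 0.20925683523360575 slope 0.03108605080398151 ztop 0.23435192073838215
  prong 77 x [0.5583 0.5616 0.5653] z [0.1922 0.1947] slope -0.01
  tip y,z max 0.11654315145449735 0.20727534748816256
  prong 82 x [0.6281 0.6313 0.6353] z [0.192  0.1941] slope -0.0147
  tip y,z max 0.11892373366006449 0.20799507682272295
  crossbar y [0.00388528 0.00575936 0.00998067]
  prong 53 x [0.5605 0.5636 0.5666] z [0.192  0.1948] slope 0.0136Traceback (most recent call last):
  File "rel.py", line 11, in <module>
    m=(X>lo)&(X<hi)&(Y>.1)&(Y<.14)&(Z>.18)&(Z<.22); q=W[m]; print('  tip y,z max',q[:,1].max(),q[:,2].max())
                                                                                  ~~~~~~~~~~^^
    return umr_maximum(a, axis, None, out, keepdims, initial, where)
ValueError: zero-size array to reduction operation maximum which has no identity
```

Emit:
servo_tool --deltas '[[[0.6, 0, 0], 0.015, 0], [[1.2, 0.02, 0], 0, 0], [[1.2, 0.02, 0], 0, 0], [[1.2, 0.02, 0], 0, 0], [[1.2, 0.02, 0], 0, 0], [[1.2, 0.02, 0], 0, 0], [[1.2, 0.02, 0], 0, 0], [[1.2, 0.02, 0], 0, 0], [[1.2, 0.02, 0], 0, 0], [[1.2, 0.02, 0], 0, 0], [[0.8, 0, 0], 0, 0], [[0, 0, 0], 0, 0]]'

```text
clock: 9.98
position: [0.5958, 0.0708, 0.1734]
ee_rot: [-0.706, 0.708, 0.0, -0.004]
ft_force: [0.7, -0.8, -5.4]
grip_width: 0.103
```

```bash
sed -i 's/^    .*tip y,z max.*$//; s/^        m=(X>lo).*tip y,z.*$//' rel.py; sed -i '/crossbar/d' rel.py; python3 rel.py
```

```text
t 9.98 pos [0.5958 0.0708 0.1734] xyaw -90.15 F [ 0.7 -0.8 -5.4] w 0.103 tilt z [-0.006 -0.005 -1.   ]
cm in tool [-1.42 -0.47  0.13]
turn -0.02
side bar x [0.53839287 0.64636143] 0.5925213819090398 y 0.06674721199388513 slope -0.0002560502277525826 ztop 0.2336068164959005
  prong 98 x [0.5415 0.5603 0.5651] z [0.1922 0.2086] slope -0.063
  prong 133 x [0.6283 0.6337 0.6465] z [0.1924 0.2103] slope 0.0446
  prong 14 x [0.5588 0.5611 0.5642] z [0.1914 0.1941] slope 0.0465
```

Emit:
servo_tool --deltas '[[[-0.8, -0.4, 0], -0.012, 0], [[0, 0, 0.6], 0, 0], [[0, 0, 0.7], 0, 0], [[0, 0, 0.6], 0, 0], [[0, 0, 0.4], 0, 0], [[0, 0, 0.2], 0, 0], [[0, 0, 0], 0, 0]]'

```text
clock: 10.67
position: [0.5987, 0.0884, 0.145]
ee_rot: [0.714, -0.7, -0.002, 0.003]
ft_force: [-0.6, -0.4, -5.1]
grip_width: 0.101
```

```bash
python3 rel.py
```

```text
t 10.67 pos [0.5987 0.0884 0.145 ] xyaw -88.8 F [-0.6 -0.4 -5.1] w 0.101 tilt z [-0.007 -0.001 -1.   ]
cm in tool [ 0.34 -0.15 -2.7 ]
turn 0.003
side bar x [0.54216604 0.64953212] 0.5959005627272791 y 0.08372407698539777 slope 0.020945945350495945 ztop 0.204715685227154
  prong 198 x [0.5422 0.5605 0.577 ] z [0.1975 0.2078] slope -0.082
  prong 175 x [0.6212 0.633  0.6488] z [0.1942 0.2063] slope 0.1067
```

Emit:
servo_tool --deltas '[[[0.6, 0, 0], 0, 0], [[0, 0, 0.15], 0, 0], [[0, 0, 0.15], 0, 0], [[0, 0, 0.1], 0, 0]]'

```text
clock: 11.1
position: [0.6, 0.0809, 0.1426]
ee_rot: [0.714, -0.7, -0.001, 0.002]
ft_force: [-0.4, -1.0, -5.2]
grip_width: 0.101
```

Emit:
servo_tool --deltas '[[[0, 0, 0.2], 0, 0], [[0, 0, 0.15], 0, 0]]'

```text
clock: 11.27
position: [0.6004, 0.081, 0.1411]
ee_rot: [0.714, -0.7, -0.001, 0.001]
ft_force: [-8.7, -2.4, 13.7]
grip_width: 0.104
```

Contact on the prongs. Releasing.

Emit:
servo_tool --deltas '[[[0, 0, -0.1], 0, 0], [[0, 0, 0], 0, 1.5], [[0, 0, 0], 0, 2.5], [[0, 0, 0], 0, 3.5], [[0, 0, 0], 0, 3.5], [[0, 0, 0], 0, 3.5], [[0, 0, 0], 0, 3.5]]'

```text
clock: 11.85
position: [0.6024, 0.0819, 0.1446]
ee_rot: [0.714, -0.7, 0.001, -0.001]
ft_force: [0.5, 0.7, -0.0]
grip_width: 0.412
```

```bash
python3 rel.py;  python3 - <<'E'
from h import *
s=cam('side')[0]; w=cam('wrist')[0]
cv2.imwrite('pics/hang.png',np.hstack([cv2.resize(s[120:260,300:420],(384,448)),cv2.resize(w[:,100:540],(410,448))]))
E
```

```text
t 11.85 pos [0.6024 0.0819 0.1446] xyaw -88.92 F [ 0.5  0.7 -0. ] w 0.412 tilt z [ 0.003 -0.    -1.   ]
cm in tool [-0.32  0.18 -2.74]
turn 0.001
side bar x [0.54425158 0.65124869] 0.5979477081415032 y 0.07651586795378558 slope 0.015902942626198843 ztop 0.2016624118399879
  prong 178 x [0.544  0.5606 0.5767] z [0.1945 0.2036] slope -0.0537
  prong 144 x [0.6261 0.6335 0.649 ] z [0.1936 0.2037] slope 0.1579
```

View pics/hang.png

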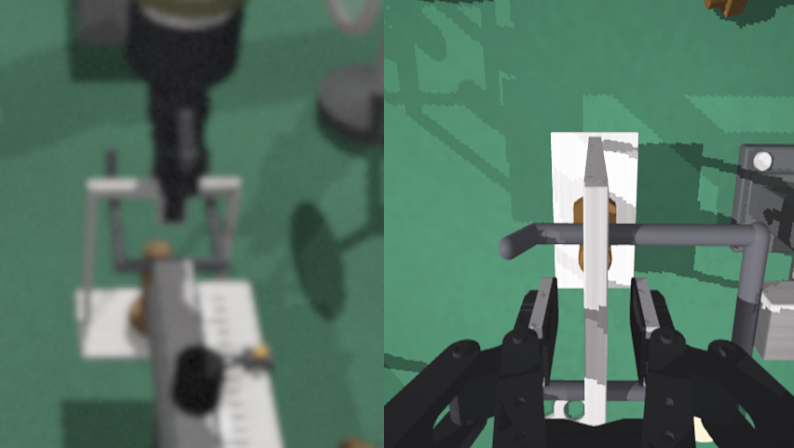

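It hangs across both prongs and the fingers are clear. I'll retreat up and then go to the button.

Emit:
servo_tool --deltas '[[[0, 0, -0.8], 0, 3.5], [[0, 0, -1.5], 0, 3.5], [[0, 0, -2], 0, 3.5], [[0, 0, -3], 0, 3.5], [[0, 0, -3], 0, 2], [[0, 0, -2.5], 0, 0], [[3, 0, 0], 0, 0], [[3, 0, 0], 0, 0], [[3, 0, 0], 0, 0], [[3, 0, 0], 0, 0], [[3, 0, 0], 0, 0], [[3, 0, 0], 0, 0]]'

```text
clock: 13.05
position: [0.6053, -0.0937, 0.287]
ee_rot: [0.72, -0.694, 0.002, -0.004]
ft_force: [1.3, -0.1, -0.4]
grip_width: -0.002
```

```bash
python3 rel.py; python3 -c "
from h import *
go([.6015,-.308,.20],-89)"
```

```text
t 13.05 pos [ 0.6053 -0.0937  0.287 ] xyaw -87.89 F [ 1.3 -0.1 -0.4] w -0.002 tilt z [ 0.008  0.003 -1.   ]
cm in tool [-17.84  -0.09  11.56]
turn 0.019
side bar x [0.59342244 0.59622564] 0.5948585476204633 y -0.09991106662642127 slope -2.8474081795344546 ztop 0.34386182502918156
  prong 176 x [0.5438 0.5606 0.5768] z [0.1951 0.2037] slope -0.0524
  prong 49 x [0.6161 0.629  0.6345] z [0.1939 0.2035] slope -0.2523
top bar x [0.59462529 0.6002942 ] 0.5975047866808605 y -0.10019195943173816 slope 2.5006502904221604 ztop 0.34251091562965713
  prong 146 x [0.5446 0.5631 0.5751] z [0.194  0.2047] slope -0.0521
  prong 129 x [0.6198 0.6326 0.6464] z [0.1939 0.2042] slope -0.026
t 13.15 pos [ 0.6053 -0.0994  0.2862] xyaw -88.4 F [ 0.1 -0.4  0.9] w -0.003 tilt z [ 0.006  0.001 -1.   ]
cm in tool [20.85  1.01  8.59]
turn 0.01
```

Emit:
servo_tool --deltas '[[[3, 0.12, 0], 0.01, 0], [[3, 0.12, 0], 0, 0], [[3, 0.12, 0], 0, 0], [[3, 0.12, 0], 0, 0], [[3, 0.12, 0], 0, 0], [[3, 0.12, 0], 0, 0], [[2, 0.1, 1], 0, 0], [[0.5, 0, 2], 0, 0], [[0, 0, 2], 0, 0], [[0, 0, 0], 0, 0]]'

```text
clock: 13.98
position: [0.6022, -0.3117, 0.2408]
ee_rot: [0.714, -0.7, 0.004, -0.005]
ft_force: [-0.2, 0.5, -0.2]
grip_width: 0.0
```

```bash
python3 -c "
from h import *
go([.6015,-.308,.19],-89)"
```

```text
t 13.98 pos [ 0.6022 -0.3117  0.2408] xyaw -88.93 F [-0.2  0.5 -0.2] w 0.0 tilt z [ 0.013  0.001 -1.   ]
cm in tool [-0.37  0.13  5.08]
turn 0.001
```

Emit:
servo_tool --deltas '[[[-0.3, 0.1, 1.5], 0, 0], [[0, 0, 1.5], 0, 0], [[0, 0, 1.2], 0, 0], [[0, 0, 0.3], 0, 0], [[0, 0, 0], 0, 0]]'

```text
clock: 14.4
position: [0.6033, -0.3066, 0.1993]
ee_rot: [0.714, -0.7, 0.005, -0.006]
ft_force: [-0.2, 0.8, 0.3]
grip_width: 0.002
```

```bash
cat > btn.py <<'E'
from h import *
go([.6015,-.308,.180],-89); P=telemetry.get_obs()['position']
p,d,K,Rm,t=cam('side'); W=cloud(d,K,Rm,t)
m=(abs(W[...,0]-.601)<.03)&(abs(W[...,1]+.308)<.03)&(p.max(-1)<80)&(W[...,2]>.215); q=W[m]; print('finger low',np.percentile(q[:,2],[0,2,5]))
m=(np.hypot(W[...,0]-.601,W[...,1]+.308)<.012)&(p.min(-1)>90)&(W[...,2]<.225); q=W[m]; print('btn',len(q),np.percentile(q[:,2],[50,90]) if len(q) else '')
c=np.array([280,300]); 
E
python3 btn.py
```

```text
t 14.4 pos [ 0.6033 -0.3066  0.1993] xyaw -88.83 F [-0.2  0.8  0.3] w 0.002 tilt z [ 0.016  0.001 -1.   ]
cm in tool [0.14 0.21 1.92]
turn 0.003
finger low [0.24262634 0.26819955 0.28567639]
btn 128 [0.216794   0.21830396]
```

Emit:
servo_tool --deltas '[[[0.1, 0.1, 0.7], 0, 0], [[0, 0, 0.4], 0, 0], [[0, 0, 0.3], 0, 0], [[0, 0, 0.3], 0, 0]]'

```text
clock: 14.78
position: [0.6043, -0.3076, 0.185]
ee_rot: [0.714, -0.7, 0.008, -0.007]
ft_force: [0.3, -0.1, 0.2]
grip_width: -0.005
```

Emit:
servo_tool --deltas '[[[0, 0.15, 0.3], 0, 0], [[0, 0.1, 0.3], 0, 0], [[0, 0, 0.3], 0, 0]]'

```text
clock: 15.03
position: [0.6024, -0.3076, 0.1759]
ee_rot: [0.714, -0.7, 0.008, -0.007]
ft_force: [-0.6, 0.2, 3.3]
grip_width: 0.0
```

Emit:
servo_tool --deltas '[[[0, 0, 0.3], 0, 0], [[0, 0, 0.3], 0, 0]]'

```text
clock: 15.2
position: [0.6026, -0.3078, 0.1716]
ee_rot: [0.714, -0.7, 0.009, -0.007]
ft_force: [-14.1, 4.0, 31.5]
grip_width: 0.0
```

The button has bottomed (31 N). Tip offset is 38 mm, as expected. Lifting off and checking.

Emit:
servo_tool --deltas '[[[0, 0, -0.1], 0, 0], [[0, 0, -0.5], 0, 0], [[0, 0, -2], 0, 0], [[0, 0, -3], 0, 0], [[0, 0, -3], 0, 5], [[0, 0, -2.5], 0, 8.5]]'

```text
clock: 15.7
position: [0.5966, -0.3071, 0.2797]
ee_rot: [0.714, -0.7, 0.003, -0.005]
ft_force: [1.1, 0.3, 0.1]
grip_width: 0.273
```

```bash
cat > st.py <<'E'
from h import *
go([.599,-.132,.27],-89)
for n in ['side','top']:
    p,d,K,Rm,t=cam(n); W=cloud(d,K,Rm,t); X,Y,Z=np.moveaxis(W,-1,0)
    def st(nm,m):
        q=W[m]; print(n,nm,len(q),np.round(np.percentile(q,[2,50,98],axis=0),4).tolist() if len(q)>3 else '')
    st('btn',(np.hypot(X-.6015,Y+.308)<.012)&(p.min(-1)>90)&(Z<.225)&(Z>.2))
    st('bar',(abs(X-.597)<.06)&(Y>.03)&(Y<.25)&(Z>.196)&(Z<.215)&(p.min(-1)>90))
    st('knob',(abs(X-.6)<.03)&(Y>-.2)&(Y<.05)&(Z>.236)&(Z<.256)&(p.max(-1)<80))
    hsv=cv2.cvtColor(p,cv2.COLOR_BGR2HSV)
    pl=(X>.612)&(X<.67)&(Y>-.28)&(Y<0)
    st('brass',pl&(hsv[...,1]>120)&(hsv[...,0]<30)&(Z>.19)); st('dark',pl&(p.max(-1)<85)&(Z>.198)&(Z<.215)&(X>.62))
    if n=='top': 
        rows=np.argwhere(pl&(p.max(-1)<110)&(Z>.195)&(Z<.215)); np.savez('top1.npz',p=p,d=d,K=K,Rm=Rm,t=t)
        for x0 in np.arange(.612,.66,.004):
            m=(abs(X-x0)<.002)&(p.max(-1)<110)&(Z>.195)&(Z<.22)&(Y<0)&(Y>-.26); print(round(x0,3),np.round(np.sort(Y[m]),3).tolist()[:14])
E
python3 st.py
```

```text
t 15.7 pos [ 0.5966 -0.3071  0.2797] xyaw -88.81 F [1.1 0.3 0.1] w 0.273 tilt z [ 0.012  0.003 -1.   ]
cm in tool [-17.5   -0.6    1.01]
turn 0.003
side btn 158 [[0.5903, -0.3183, 0.2038], [0.6006, -0.3099, 0.2093], [0.612, -0.298, 0.2113]]
side bar 156 [[0.5443, 0.0724, 0.1965], [0.5792, 0.0767, 0.202], [0.6137, 0.0849, 0.2045]]
side knob 53 [[0.5849, -0.147, 0.2367], [0.5899, -0.1391, 0.2437], [0.5989, -0.1273, 0.2483]]
side brass 0 
side dark 0 
top btn 70 [[0.5903, -0.3169, 0.2011], [0.6008, -0.307, 0.2084], [0.6122, -0.2981, 0.2128]]
top bar 165 [[0.5457, 0.0747, 0.199], [0.5959, 0.0799, 0.2028], [0.6508, 0.114, 0.2068]]
top knob 88 [[0.5861, -0.1405, 0.2377], [0.5963, -0.1297, 0.2465], [0.6084, -0.1179, 0.2503]]
top brass 6 [[0.6415, -0.0919, 0.2077], [0.6438, -0.0905, 0.21], [0.646, -0.089, 0.2117]]
top dark 0 
0.612 []
0.616 []
0.62 []
0.624 []
0.628 []
0.632 []
0.636 []
0.64 []
0.644 []
0.648 []
0.652 []
0.656 []
0.66 []
```

Emit:
servo_tool --deltas '[[[-3, -0.1, 0], 0, 6], [[-3, -0.1, 0], 0, 6], [[-3, -0.1, 0], 0, 6], [[-3, -0.1, 0], 0, 6], [[-2.5, -0.1, 0], 0, 6], [[-1.5, 0, 0], 0, 6], [[-0.5, 0, 0], 0, 6], [[0, 0, 0], 0, 6]]'

```text
clock: 16.47
position: [0.5991, -0.1378, 0.2792]
ee_rot: [0.713, -0.701, 0.006, -0.005]
ft_force: [-0.1, -0.6, -0.4]
grip_width: 0.703
```

```bash
cat > sc.py <<'E'
from h import *
import sys
go([.599,-.132,.174],-89)
p,d,K,Rm,t=cam('wrist'); W=cloud(d,K,Rm,t); np.savez('w_%s.npz'%sys.argv[1],p=p,d=d,K=K,Rm=Rm,t=t)
cv2.imwrite('pics/w_%s.png'%sys.argv[1],p)
hsv=cv2.cvtColor(p,cv2.COLOR_BGR2HSV)
m=(abs(W[...,0]-.6)<.03)&(abs(W[...,1]+.1)<.15)&(W[...,2]>.24)&(W[...,2]<.256); q=W[m]; print('knob',len(q),np.percentile(q,[2,50,98],axis=0).tolist() if len(q) else '')
m=(abs(W[...,0]-.645)<.03)&(abs(W[...,1]+.1)<.15)&(hsv[...,1]>120)&(hsv[...,0]<30)&(W[...,2]>.2)&(W[...,2]<.22); q=W[m]; v,u=np.where(m); print('brass',len(q),np.mean(q,axis=0) if len(q) else '',u.mean() if len(q) else '',v.mean() if len(q) else '')
E
python3 sc.py a
```

```text
t 16.47 pos [ 0.5991 -0.1378  0.2792] xyaw -89.06 F [-0.1 -0.6 -0.4] w 0.703 tilt z [ 0.016 -0.    -1.   ]
cm in tool [-0.58  0.17 10.52]
turn -0.001
knob 1626 [[0.5885601155841038, -0.14107507290420923, 0.2414072306098832], [0.6024886021416297, -0.12787903966225128, 0.24765275606466097], [0.6148765332059349, -0.11427911847025032, 0.24909505360185263]]
brass 117 [ 0.64501233 -0.08744777  0.21129792] 257.2991452991453 132.3846153846154
```

View pics/w_a.png

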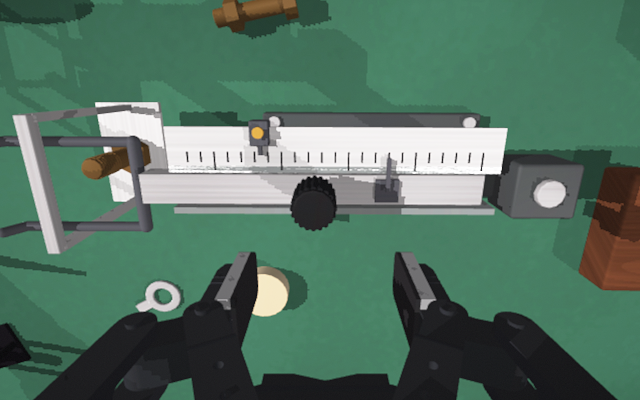

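The wrist view shows the knob at (313,203), the pointer blade at (389,155-185), and the clip with its brass screw at (257,132) and a blade below it near (265,150). The button at (549,193) is down. I'll find the blade columns numerically.

```bash
cat > bl.py <<'E'
from h import *
import sys
z=np.load('w_%s.npz'%sys.argv[1]); p=z['p']; g=p.max(-1).astype(int); W=cloud(z['d'],z['K'],z['Rm'],z['t'])
# scale-plate surface: blades stand above plate (z>.2035) or dark
X,Y,Z=np.moveaxis(W,-1,0)
for x0 in np.arange(.612,.65,.003):
    m=(abs(X-x0)<.0015)&(g<140)&(Z>.197)&(Z<.215)&(Y<.02)&(Y>-.27)
    y=np.sort(Y[m]); 
    s=np.split(y,np.where(np.diff(y)>.003)[0]+1); print(round(x0,3),[(round(float(a.mean()),4),round(float(np.ptp(a))*1e3,1),len(a)) for a in s if len(a)>1])
E
python3 bl.py a
```

```text
0.612 [(-0.2013, 0.7, 2), (-0.1964, 1.7, 2), (-0.1524, 94.9, 180), (-0.0401, 99.6, 119)]
0.615 [(-0.2211, 57.5, 64), (-0.1833, 11.8, 27), (-0.1263, 6.3, 9), (-0.1171, 5.3, 8), (-0.1099, 3.1, 5), (-0.1029, 0.9, 3), (-0.0532, 1.1, 3)]
0.618 [(-0.253, 0.3, 2), (-0.2024, 0.3, 2), (-0.1837, 7.3, 27), (-0.1528, 1.5, 6), (-0.1027, 2.3, 12), (-0.0527, 0.9, 8)]
0.621 [(-0.2526, 1.2, 4), (-0.2029, 0.5, 4), (-0.1828, 3.9, 18), (-0.1527, 0.1, 4), (-0.1026, 0.1, 4), (-0.0627, 0.7, 2), (-0.0527, 0.7, 5), (-0.0324, 0.1, 2)]
0.624 [(-0.2526, 2.0, 6), (-0.2427, 1.1, 3), (-0.2321, 0.2, 2), (-0.2227, 0.3, 2), (-0.2127, 0.7, 3), (-0.2027, 0.2, 4), (-0.193, 0.2, 3), (-0.1828, 3.9, 20), (-0.1728, 0.2, 3), (-0.1631, 0.0, 2), (-0.1526, 0.1, 4), (-0.1428, 0.1, 3), (-0.1324, 0.0, 3), (-0.1227, 0.0, 4), (-0.1127, 0.8, 7), (-0.1026, 0.1, 4), (-0.0926, 1.0, 6), (-0.0826, 0.9, 6), (-0.0728, 0.3, 5), (-0.0626, 0.7, 5), (-0.0527, 0.3, 4), (-0.0428, 0.9, 7), (-0.0328, 0.2, 3)]
0.627 [(-0.2527, 0.6, 4), (-0.243, 0.6, 4), (-0.2326, 1.7, 5), (-0.2225, 0.4, 4), (-0.2128, 0.3, 5), (-0.2024, 0.7, 5), (-0.1928, 0.4, 4), (-
[... 233 characters left out ...]
628, 0.2, 4), (-0.0527, 1.1, 6), (-0.0425, 0.6, 5), (-0.0326, 1.1, 6)]
0.63 [(-0.2524, 0.8, 6), (-0.2425, 1.2, 5), (-0.2326, 1.1, 4), (-0.2227, 1.1, 5), (-0.2124, 0.4, 3), (-0.203, 0.3, 3), (-0.1924, 0.2, 3), (-0.1826, 1.0, 5), (-0.1724, 0.4, 3), (-0.1627, 0.2, 3), (-0.1525, 0.0, 2), (-0.1428, 0.0, 3), (-0.1324, 0.0, 2), (-0.1227, 0.1, 2), (-0.1124, 0.0, 2), (-0.1028, 0.1, 2), (-0.0893, 6.7, 44), (-0.0828, 0.2, 2), (-0.0727, 0.9, 2), (-0.0528, 0.6, 2), (-0.0327, 0.6, 2)]
0.633 [(-0.0893, 6.2, 40)]
0.636 [(-0.0905, 17.6, 87)]
0.639 [(-0.0889, 17.4, 90)]
0.642 [(-0.0925, 5.1, 32), (-0.0819, 3.3, 14)]
0.645 [(-0.0928, 3.6, 29), (-0.0812, 0.9, 8)]
0.648 [(-0.1193, 36.1, 50), (-0.0858, 26.7, 81)]
```

Emit:
servo_tool --deltas '[[[-0.6, 0, 2], 0, 6], [[0, 0, 2.5], 0, 6], [[0, 0, 2], 0, 6], [[0, 0, 0], 0, 6]]'

```text
clock: 16.85
position: [0.6007, -0.1397, 0.212]
ee_rot: [0.71, -0.704, 0.007, -0.005]
ft_force: [-0.8, 0.6, -1.2]
grip_width: 0.705
```

```bash
python3 sc.py b; python3 bl.py b
```

```text
t 16.85 pos [ 0.6007 -0.1397  0.212 ] xyaw -89.53 F [-0.8  0.6 -1.2] w 0.705 tilt z [ 0.017 -0.003 -1.   ]
cm in tool [-0.78  0.23  3.79]
turn -0.009
knob 3113 [[0.588825933195038, -0.14168394777056537, 0.24143195276848708], [0.6031848351274525, -0.1278541609053756, 0.2476774563894255], [0.6150256633960057, -0.11390591523053556, 0.24917496833442548]]
brass 209 [ 0.64519447 -0.08755069  0.21162555] 229.76076555023923 152.14832535885168
0.612 [(-0.1077, 224.8, 552)]
0.615 [(-0.2346, 48.5, 75), (-0.2007, 5.9, 6), (-0.1918, 2.4, 4), (-0.1825, 4.5, 32), (-0.1297, 0.6, 2), (-0.1254, 0.5, 2), (-0.0527, 0.7, 3)]
0.618 [(-0.2528, 0.9, 6), (-0.2027, 0.5, 4), (-0.1826, 4.1, 32), (-0.1527, 0.7, 9), (-0.1028, 0.2, 6), (-0.0529, 1.1, 10)]
0.621 [(-0.2528, 1.4, 11), (-0.2026, 1.2, 10), (-0.1826, 3.2, 30), (-0.1528, 0.0, 4), (-0.1026, 0.8, 9), (-0.0828, 0.4, 2), (-0.0726, 1.0, 2), (-0.0623, 0.8, 2), (-0.0527, 1.0, 10), (-0.0424, 0.7, 4), (-0.0325, 1.4, 3)]
0.624 [(-0.2526, 1.4, 11), (-0.2427, 1.7, 4), (-0.2324, 0.6, 4), (-0.2227, 1.1, 5), (-0.2125, 0.7, 5), (-0.2026, 0.9, 6), (-0.1926, 1.1, 8), (-0.
[... 748 characters left out ...]
0.63 [(-0.2525, 1.8, 12), (-0.2425, 1.5, 10), (-0.2326, 1.1, 8), (-0.2224, 1.4, 9), (-0.2124, 0.6, 8), (-0.2025, 0.9, 6), (-0.1926, 0.9, 7), (-0.1825, 0.8, 8), (-0.1725, 0.8, 9), (-0.1627, 0.3, 4), (-0.1526, 0.1, 4), (-0.1425, 0.0, 4), (-0.1326, 0.6, 5), (-0.1226, 0.6, 6), (-0.1125, 0.7, 4), (-0.1025, 0.8, 5), (-0.0891, 11.0, 77), (-0.0726, 0.9, 4), (-0.0626, 0.8, 4), (-0.0527, 0.7, 4), (-0.0427, 0.6, 4), (-0.0323, 0.4, 3)]
0.633 [(-0.0893, 16.8, 85)]
0.636 [(-0.0906, 18.5, 151)]
0.639 [(-0.0907, 21.3, 203)]
0.642 [(-0.0957, 13.0, 138), (-0.082, 3.8, 18)]
0.645 [(-0.0955, 11.5, 125), (-0.0816, 2.6, 18)]
0.648 [(-0.2077, 1.7, 2), (-0.1834, 35.6, 58), (-0.0958, 46.2, 222), (-0.0531, 48.9, 89)]
```

Emit:
servo_tool --deltas '[[[-0.9, 0.1, 0], 0, 6], [[0, 0, 1.2], 0, 6], [[0, 0, 1.2], 0, 6], [[0, 0, 0.9], 0, 6], [[0, 0, 0], 0, 6]]'

```text
clock: 17.32
position: [0.6026, -0.1335, 0.1819]
ee_rot: [0.708, -0.706, 0.01, -0.007]
ft_force: [0.2, -0.8, 0.0]
grip_width: 0.702
```

```bash
python3 st.py | grep -v '^0'
```

```text
t 17.32 pos [ 0.6026 -0.1335  0.1819] xyaw -89.8 F [ 0.2 -0.8  0. ] w 0.702 tilt z [ 0.024 -0.005 -1.   ]
cm in tool [-0.1   0.15 -8.81]
turn -0.014
side btn 151 [[0.5913, -0.3181, 0.2045], [0.6012, -0.3093, 0.209], [0.6125, -0.2985, 0.2113]]
side bar 99 [[0.5442, 0.0726, 0.1964], [0.5653, 0.076, 0.2019], [0.5858, 0.0853, 0.2049]]
side knob 100 [[0.5852, -0.1782, 0.2363], [0.592, -0.1421, 0.2443], [0.6071, -0.103, 0.2522]]
side brass 1 
side dark 15 [[0.6404, -0.0986, 0.2008], [0.645, -0.0965, 0.2059], [0.6495, -0.0925, 0.2087]]
top btn 0 
top bar 169 [[0.5462, 0.0747, 0.1965], [0.5953, 0.0799, 0.203], [0.6505, 0.1152, 0.2068]]
top knob 43 [[0.5863, -0.1393, 0.2378], [0.5913, -0.1293, 0.2466], [0.5992, -0.092, 0.2512]]
top brass 0 
top dark 0
```

Emit:
servo_tool --deltas '[[[-0.2, 0.25, 0.7], 0, 6], [[0, 0, 0], 0, 4], [[0, 0, 0], 0, 2], [[0, 0, 0], 0, 0], [[0, 0, 0], 0, 0], [[0, 0, 0], 0, 0], [[0, 0, 0], 0, 0], [[0, 0, 0], 0, 0]]' --force 60

```text
clock: 18.08
position: [0.6011, -0.1302, 0.1772]
ee_rot: [0.709, -0.705, 0.011, -0.008]
ft_force: [0.6, 0.2, -1.0]
grip_width: 0.308
```

```bash
python3 sc.py c; python3 bl.py c | sed -n 3,9p
```

```text
t 18.08 pos [ 0.6011 -0.1302  0.1772] xyaw -89.75 F [ 0.6  0.2 -1. ] w 0.308 tilt z [ 0.027 -0.004 -1.   ]
cm in tool [0.17 0.22 0.32]
turn -0.013
knob 6733 [[0.5895491591157755, -0.15021369308802984, 0.24074956597002586], [0.606327599994381, -0.1277913958977654, 0.24783298231494197], [0.614915409393305, -0.10509808361331445, 0.25438899024704875]]
brass 312 [ 0.64516083 -0.08749972  0.2116329 ] 231.05448717948718 167.39423076923077
0.618 [(-0.2527, 1.9, 8), (-0.2031, 1.2, 7), (-0.1824, 4.8, 45), (-0.1525, 0.6, 9), (-0.1027, 1.1, 17), (-0.0527, 1.4, 17)]
0.621 [(-0.2526, 1.9, 14), (-0.2024, 1.3, 13), (-0.1825, 5.2, 55), (-0.1528, 1.0, 10), (-0.1126, 0.4, 2), (-0.1027, 1.0, 12), (-0.0928, 0.5, 3), (-0.0829, 0.4, 3), (-0.0727, 0.6, 4), (-0.0627, 1.2, 5), (-0.0527, 1.7, 15), (-0.0428, 0.5, 4), (-0.0325, 0.8, 7)]
0.624 [(-0.2525, 1.8, 15), (-0.2427, 2.0, 9), (-0.2327, 1.0, 8), (-0.2224, 1.6, 11), (-0.2125, 2.4, 11), (-0.2025, 1.5, 15), (-0.1926, 1.6, 12), (-0.1823, 4.9, 47), (-0.1725, 1.1, 9), (-0.1627, 0.7, 10), (-0.1528, 0.7, 12), (-0.1428, 0.8, 12), (-0.1326, 0.5, 7), (-0.1225, 0.5, 10
[... 461 characters left out ...]
, 12), (-0.1127, 0.7, 12), (-0.1026, 1.0, 17), (-0.0887, 11.4, 61), (-0.0725, 1.4, 18), (-0.0627, 1.1, 14), (-0.0527, 1.4, 15), (-0.0427, 1.3, 15), (-0.0324, 1.5, 17)]
0.63 [(-0.2523, 2.2, 17), (-0.2425, 3.0, 16), (-0.2325, 2.4, 16), (-0.2226, 1.9, 16), (-0.2125, 1.6, 12), (-0.2024, 1.4, 13), (-0.1924, 1.6, 13), (-0.1825, 0.8, 10), (-0.1726, 0.8, 11), (-0.1626, 1.2, 10), (-0.1526, 0.7, 8), (-0.1426, 0.5, 8), (-0.1326, 0.0, 4), (-0.1226, 0.5, 8), (-0.1127, 1.0, 9), (-0.1027, 1.2, 9), (-0.0891, 11.0, 115), (-0.0727, 0.8, 5), (-0.0624, 1.4, 7), (-0.0527, 1.4, 7), (-0.0427, 1.5, 4), (-0.0328, 0.4, 3)]
0.633 [(-0.2523, 0.2, 2), (-0.2421, 0.8, 3), (-0.0898, 13.2, 102)]
0.636 [(-0.0905, 18.4, 224)]
```

The knob is gripped. Drawing gently.

Emit:
servo_tool --deltas '[[[-0.15, 0, 0], 0, 0], [[-0.3, 0, 0], 0, 0], [[-0.4, 0, 0], 0, 0], [[-0.5, 0, 0], 0, 0], [[-0.5, 0, 0], 0, 0], [[-0.5, 0, 0], 0, 0], [[-0.5, 0, 0], 0, 0], [[-0.5, 0, 0], 0, 0], [[-0.4, 0, 0], 0, 0], [[-0.3, 0, 0], 0, 0], [[-0.2, 0, 0], 0, 0], [[-0.1, 0, 0], 0, 0]]'

```text
clock: 19.13
position: [0.6006, -0.0859, 0.1772]
ee_rot: [0.707, -0.707, 0.012, -0.006]
ft_force: [-0.8, -4.3, 0.1]
grip_width: 0.311
```

```bash
python3 st.py | grep -E 'bar|^t |btn'; python3 sc.py d; python3 bl.py d | sed -n 3,5p
```

```text
t 19.13 pos [ 0.6006 -0.0859  0.1772] xyaw -89.95 F [-0.8 -4.3  0.1] w 0.311 tilt z [ 0.026 -0.009 -1.   ]
side btn 155 [[0.5904, -0.318, 0.2032], [0.6004, -0.3089, 0.2091], [0.6109, -0.2983, 0.2109]]
side bar 96 [[0.5437, 0.0327, 0.1963], [0.5699, 0.1198, 0.2005], [0.5947, 0.1295, 0.2045]]
top btn 70 [[0.5906, -0.3168, 0.2023], [0.5999, -0.3067, 0.2089], [0.6121, -0.2978, 0.2121]]
top bar 243 [[0.5457, 0.0304, 0.1965], [0.5972, 0.1216, 0.2019], [0.6505, 0.1576, 0.2063]]
t 19.23 pos [ 0.6006 -0.0858  0.1772] xyaw -89.93 F [-0.8 -0.6 -0.6] w 0.313 tilt z [ 0.026 -0.008 -1.   ]
cm in tool [4.62 0.18 0.35]
turn -0.016
knob 6751 [[0.5890549944882798, -0.10565783387172345, 0.2407610393616432], [0.6058644425978484, -0.0831211185350055, 0.24785410097361782], [0.6144497049256965, -0.060331213226819794, 0.2543833485102746]]
brass 298 [ 0.64514722 -0.08721645  0.21162742] 333.9026845637584 166.6006711409396
0.618 [(-0.2024, 1.5, 9), (-0.1526, 1.4, 11), (-0.1379, 5.1, 50), (-0.1028, 0.7, 12), (-0.0528, 1.1, 12)]
0.621 [(-0.2026, 2.0, 18), (-0.1526, 1.2, 11), (-0.1379, 5.6, 50), (-0.1027, 0.6, 11), (-0.0726, 1.0, 4), (-0.0628, 1.0, 5), (-0.0526, 1.1, 18), (-0.0427, 0.7, 3), (-0.0327, 1.1, 6)]
0.624 [(-0.2326, 1.0, 6), (-0.2227, 1.6, 10), (-0.2127, 3.2, 11), (-0.2027, 1.6, 13), (-0.1926, 2.6, 10), (-0.1827, 1.8, 12), (-0.1724, 1.6, 14), (-0.1626, 2.1, 13), (-0.1527, 1.8, 16), (-0.1378, 11.3, 91), (-0.1225, 1.0, 11), (-0.1124, 0.8, 12), (-0.1027, 0.6, 12), (-0.0927, 0.6, 13), (-0.0828, 0.5, 13), (-0.0727, 1.0, 17), (-0.0626, 1.0, 14), (-0.0527, 0.6, 12), (-0.0426, 0.7, 16), (-0.0327, 1.3, 15)]
```

Emit:
servo_tool --deltas '[[[-0.15, 0, 0], 0, 0], [[-0.3, 0, 0], 0, 0], [[-0.45, 0, 0], 0, 0], [[-0.5, 0, 0], 0, 0], [[-0.5, 0, 0], 0, 0], [[-0.5, 0, 0], 0, 0], [[-0.5, 0, 0], 0, 0], [[-0.5, 0, 0], 0, 0], [[-0.4, 0, 0], 0, 0], [[-0.3, 0, 0], 0, 0], [[-0.2, 0, 0], 0, 0], [[-0.1, 0, 0], 0, 0]]'

```text
clock: 20.28
position: [0.6001, -0.0477, 0.1772]
ee_rot: [-0.705, 0.709, -0.014, 0.004]
ft_force: [-1.1, -5.9, 0.9]
grip_width: 0.31
```

```bash
python3 st.py | grep -E 'bar|^t |btn'; python3 sc.py e; python3 bl.py e | sed -n 3,12p; python3 - <<'E'
from h import *
z=np.load('w_e.npz'); s=cam('side')[0]
q=proj([.63,-.09,.205],z['K'],z['Rm'],z['t'])[0].astype(int); print(q)
a=z['p'][max(0,q[1]-50):q[1]+50,max(0,q[0]-50):q[0]+50]
cv2.imwrite('pics/e.png',np.hstack([cv2.resize(a,(400,400),interpolation=cv2.INTER_CUBIC),cv2.resize(s[110:250,290:430],(400,400))]))
E
```

```text
t 20.28 pos [ 0.6001 -0.0477  0.1772] xyaw -90.39 F [-1.1 -5.9  0.9] w 0.31 tilt z [ 0.025 -0.014 -1.   ]
side btn 155 [[0.5907, -0.3181, 0.2042], [0.6007, -0.3089, 0.2088], [0.6124, -0.299, 0.2111]]
side bar 136 [[0.5427, 0.0323, 0.1965], [0.5848, 0.087, 0.1993], [0.5936, 0.1658, 0.2043]]
top btn 70 [[0.5902, -0.3164, 0.2028], [0.6003, -0.3066, 0.2089], [0.6118, -0.2972, 0.214]]
top bar 377 [[0.5472, 0.0305, 0.1963], [0.5974, 0.0853, 0.2003], [0.6463, 0.1669, 0.2057]]
t 20.38 pos [ 0.6001 -0.0476  0.1773] xyaw -90.38 F [-0.3 -3.8  1.2] w 0.31 tilt z [ 0.025 -0.014 -1.   ]
cm in tool [8.44 0.06 0.44]
turn -0.024
knob 6750 [[0.5887889173931978, -0.0671684573245189, 0.2407777961228106], [0.6054769594073106, -0.04451493211243517, 0.24784947991388295], [0.6139052248256031, -0.021813580565356167, 0.2543942382128823]]
brass 321 [ 0.64516546 -0.08690246  0.21158769] 421.56697819314644 164.58255451713396
0.618 [(-0.1528, 2.3, 20), (-0.1008, 7.6, 85), (-0.04, 35.9, 92)]
0.621 [(-0.1525, 1.3, 15), (-0.1001, 7.3, 64), (-0.0825, 0.3, 2), (-0.0725, 0.3, 2), (-0.0626, 0.5, 2), (-0.0527, 0.5, 13), 
[... 552 characters left out ...]
.1126, 1.7, 13), (-0.1004, 5.2, 37), (-0.0883, 10.8, 37), (-0.0727, 1.2, 11), (-0.0625, 0.5, 12), (-0.0526, 0.6, 12), (-0.0428, 0.5, 12), (-0.0326, 1.0, 14)]
0.63 [(-0.1926, 2.6, 15), (-0.1825, 2.1, 13), (-0.1724, 1.7, 13), (-0.1624, 2.2, 12), (-0.1523, 1.6, 11), (-0.1425, 0.9, 9), (-0.1325, 1.3, 8), (-0.1223, 1.3, 7), (-0.1124, 1.1, 7), (-0.1027, 1.4, 9), (-0.0877, 10.7, 66), (-0.0726, 0.6, 5), (-0.0625, 0.5, 5), (-0.0526, 0.5, 4), (-0.0426, 0.0, 3), (-0.0325, 0.5, 2), (-0.0173, 0.0, 2)]
0.633 [(-0.0947, 3.0, 3), (-0.0869, 6.8, 53)]
0.636 [(-0.0871, 16.5, 159)]
0.639 [(-0.0865, 16.3, 210)]
0.642 [(-0.0934, 6.3, 35), (-0.082, 5.9, 81)]
0.645 [(-0.0936, 3.5, 22), (-0.0813, 3.6, 64)]
[421 193]
```

View pics/e.png

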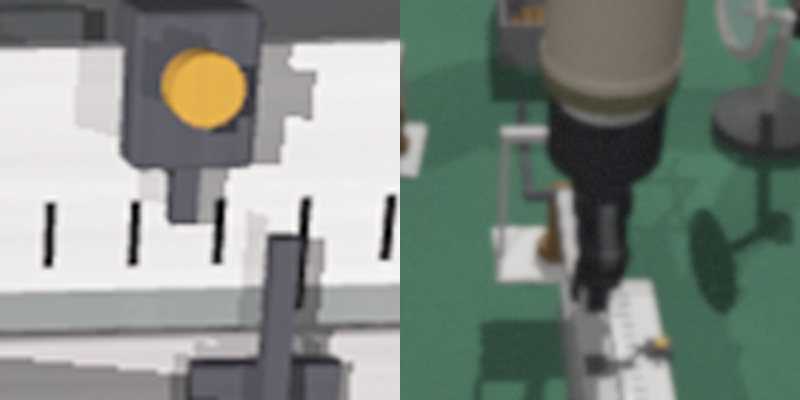

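In the crop, the clip blade is at column 183 and the pointer at 281. The ticks are 85 px per 10 mm, so about 11 mm remains. The carrier is still hanging.

Emit:
servo_tool --deltas '[[[-0.2, 0, 0], 0, 0], [[-0.3, 0, 0], 0, 0], [[-0.3, 0, 0], 0, 0], [[-0.25, 0, 0], 0, 0], [[-0.15, 0, 0], 0, 0], [[-0.1, 0, 0], 0, 0]]'

```text
clock: 20.98
position: [0.5999, -0.038, 0.1772]
ee_rot: [-0.703, 0.711, -0.014, 0.002]
ft_force: [-0.8, -6.6, 0.8]
grip_width: 0.313
```

```bash
cat > f.py <<'E'
from h import *
import sys
p,d,K,Rm,t=cam('wrist'); W=cloud(d,K,Rm,t); go(None)
g=p.max(-1).astype(int); q=proj([.63,-.088,.205],K,Rm,t)[0].astype(int)
def cols(x,z=.207):
    r=proj([x,-.088,z],K,Rm,t)[0]; v=int(round(r[1])); u0=int(r[0]); c=g[v,u0-40:u0+40]; u=np.where(c<108)[0]+u0-40
    s=np.split(u,np.where(np.diff(u)>1)[0]+1); return v,[(round(float(a.mean()),1),len(a)) for a in s if len(a)>2]
for x in (.614,.617,.62,.623,.626,.629,.632): print(x,cols(x))
print('px per 10mm',np.diff(proj([[.625,-.09,.205],[.625,-.08,.205]],K,Rm,t)[:,0]))
a=p[max(0,q[1]-50):q[1]+50,q[0]-50:q[0]+50]; s=cam('top')[0]
cv2.imwrite('pics/%s.png'%sys.argv[1],np.hstack([cv2.resize(a,(400,400),interpolation=cv2.INTER_CUBIC),cv2.resize(s[110:220,240:350],(400,400))]))
E
python3 f.py f
```

```text
t 21.03 pos [ 0.5999 -0.0379  0.1772] xyaw -90.58 F [-0.7 -7.1  0.2] w 0.309 tilt z [ 0.023 -0.017 -1.   ]
0.614 (227, [(439.0, 7)])
0.617 (221, [(439.5, 8)])
0.62 (215, [(440.0, 7)])
0.623 (209, [(440.5, 8)])
0.626 (203, [(440.0, 5)])
0.629 (196, [(436.5, 6)])
0.632 (190, [(437.0, 7)])
px per 10mm [-21.41955005]
```

View pics/f.png

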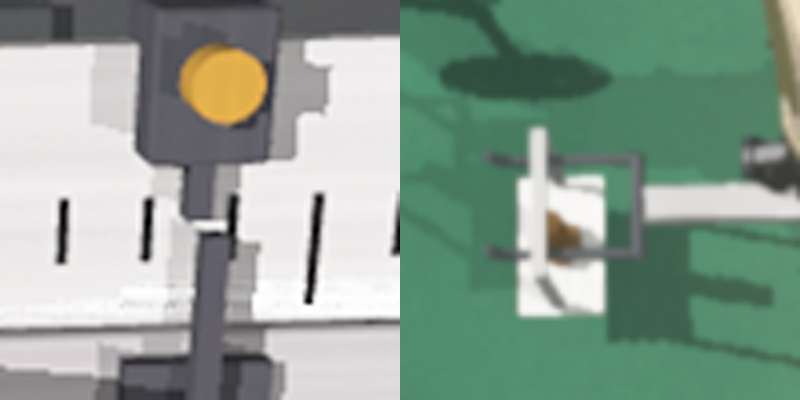

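Lined up to about 1.5 mm. One small nudge and a settle, then a final numeric check.

Emit:
servo_tool --deltas '[[[-0.15, 0, 0], 0, 0], [[-0.05, 0, 0], 0, 0], [[0, 0, 0], 0, 0], [[0, 0, 0], 0, 0], [[0, 0, 0], 0, 0], [[0, 0, 0], 0, 0]]'

```text
clock: 21.58
position: [0.5999, -0.0367, 0.1772]
ee_rot: [-0.703, 0.711, -0.014, 0.002]
ft_force: [-1.2, -4.6, -0.6]
grip_width: 0.312
```

```bash
python3 f.py g; sleep 0; python3 f.py g2; python3 st.py | grep -E 'btn|^t |bar'
```

```text
t 21.63 pos [ 0.5999 -0.0367  0.1772] xyaw -90.61 F [-1.1 -4.7  0.6] w 0.315 tilt z [ 0.023 -0.017 -1.   ]
0.614 (227, [(439.5, 8)])
0.617 (221, [(439.5, 8)])
0.62 (215, [(440.0, 7)])
0.623 (209, [(440.0, 7)])
0.626 (203, [(441.0, 7)])
0.629 (196, [(439.0, 7)])
0.632 (190, [(439.5, 8)])
px per 10mm [-21.42092426]
t 21.73 pos [ 0.5999 -0.0367  0.1772] xyaw -90.61 F [-1.4 -4.  -0.3] w 0.31 tilt z [ 0.023 -0.017 -1.   ]
0.614 (227, [(439.5, 8)])
0.617 (221, [(439.0, 7)])
0.62 (215, [(440.0, 7)])
0.623 (209, [(440.0, 7)])
0.626 (202, [(441.0, 7)])
0.629 (196, [(439.0, 7)])
0.632 (190, [(439.5, 8)])
px per 10mm [-21.42052063]
t 21.78 pos [ 0.5999 -0.0367  0.1772] xyaw -90.61 F [-0.1 -5.   0.4] w 0.312 tilt z [ 0.023 -0.017 -1.   ]
side btn 155 [[0.5905, -0.3178, 0.2041], [0.6006, -0.3091, 0.209], [0.6123, -0.2984, 0.211]]
side bar 147 [[0.5433, 0.0344, 0.1967], [0.5854, 0.0912, 0.1998], [0.5939, 0.1775, 0.2046]]
top btn 69 [[0.5908, -0.3161, 0.2017], [0.6018, -0.3065, 0.2087], [0.6118, -0.2979, 0.2125]]
top bar 416 [[0.5485, 0.0313, 0.1964], [0.597, 0.088, 0.2003], [0.6461, 0.1772, 0.2052]]
```

```bash
python3 -c "
from workcell import order
print(order.hand_in())"
```

```text
the job is handed in; nothing more can be done
None
```

I hung the larger white carrier on the twin hook and pushed the lock button down. I then drew the boom out about 93 mm to the index clip and handed in at about 22 s, still holding the knob. The hand-in gave no verdict.

**Last checks:**
- **Pointer:** within about 1 mm of the clip blade in the wrist view. It did not move over the last two looks, 0.1 s apart.
- **Lock button:** its top is at z ≈ 0.209 m, against 0.217 m at the start, so it is fully down.
- **Knob grip:** the opening is about 26 mm, and the wrist feels 4–5 N along the boom from the spring.
- **Carrier:** the bar lies across both prongs. It moved out with the boom, and the top view just before the last 1 mm nudge shows it there. I did not measure its tilt or swing separately.
- **Puck, washer and loose bolt:** I did not touch them, but I also did not re-measure them at the end.

**What went wrong or disagreed:**
- **Finger height:** the reported TCP height is about 38 mm below the real fingertips. My first grasp therefore closed on nothing above the bar, without touching it. I corrected this from the camera views, and the contact height on the button agreed. Judged by the reported pose, the grasp point is still only about 39 mm from the knob's grip point, inside the 50 mm limit.
- **Camera offset:** the wrist camera reads about 3 mm further in y than the other two. I set the final alignment using the wrist view alone, comparing pointer and clip in the same picture.

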